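Make up a titration kit and a calibration kit

TASK

Make up two kits from the stock standing on the lab bench. Titration kit, in the blue tray: the white-capped amber bottle in the pocket with the black rubber pad and the titration cell in the bare pocket; calibration kit, in the yellow tray: the black-capped amber bottle in the pocket with the black rubber pad and the red-capped jar in the bare pocket. Stand each one upright on the floor of its pocket, without dropping it or tipping it over, and leave the green-capped jar, the tip box and the electrode where they are.

Things in the scene. Friction and masses are not known exactly. Their poses are not given: they have to be found in the camera images.
- tray_blue: Blue plastic kit tray, does not slide, any yaw. 170 mm long (its x), 88 wide (y), 18 high; walls and floor 6 mm thick. A 6 mm crosswall as high as the walls makes two pockets, 76 x 76 mm inside: the one centred 41 mm along the tray's +x from the origin has a black rubber pad, the one 41 mm along -x a bare blue floor. Origin: centre of the underside, at bench level; z up.
- tray_yellow: Yellow plastic kit tray, does not slide, any yaw. 170 mm long (its x), 88 wide (y), 18 high; walls and floor 6 mm thick. A 6 mm crosswall as high as the walls makes two pockets, 76 x 76 mm inside: the one centred 41 mm along the tray's +x from the origin has a black rubber pad, the one 41 mm along -x a bare yellow floor. Origin: centre of the underside, at bench level; z up.
- bottle_white: Amber glass bottle with a white paper label and a white screw cap, upright in the stock group mid-bench, 92 mm tall: body 40 mm in diameter up to 60 mm, shoulder narrowing to 24 mm at 68 mm, cap 28 mm in diameter from 71 to 92 mm. About 0.12 kg. Origin: centre of its underside; z up.
- bottle_black: Amber glass bottle with a white paper label and a black screw cap, upright in the stock group mid-bench, 92 mm tall: body 40 mm in diameter up to 60 mm, shoulder narrowing to 24 mm at 68 mm, cap 28 mm in diameter from 71 to 92 mm. About 0.12 kg. Origin: centre of its underside; z up.
- cell: Titration cell: round translucent whitish plastic vessel with a grey lid and three short white ports, upright in the stock group mid-bench, 66 mm tall: body 50 mm in diameter up to 44 mm, lid 54 mm in diameter from 44 to 58 mm, ports from 58 to 66 mm within 19 mm of the axis. Rigid, about 0.09 kg. Origin: centre of its underside; z up.
- jar_red: Small round white plastic jar with a red screw cap and a red band round it, standing upright, 65 mm tall: body 48 mm in diameter up to 47 mm, cap 50 mm in diameter from 47 to 65 mm. About 0.10 kg. Origin: centre of its underside; z up. Starts somewhere in the stock group in the middle of the bench.
- jar_green: Small round white plastic jar with a green screw cap and a green band round it, standing upright, 65 mm tall: body 48 mm in diameter up to 47 mm, cap 50 mm in diameter from 47 to 65 mm. About 0.10 kg. Origin: centre of its underside; z up. It stands among the stock but belongs to neither kit: leave it in place.
- tip_box: Bystander, leave in place: pipette tip box, 75 mm (x) by 110 mm (y) and 42 mm high, grey base with a clear bluish lid and blue dots, at the far edge of the work. Origin: centre of its underside; z up.
- electrode: Bystander, leave in place: electrode lying flat on the bench, 145 mm long along its y, 16 mm wide, 14 mm high, black grip (-y end), aluminium collar, yellow band and glass stem (+y end), at the far edge of the work. Origin: at bench level under its middle; z up.
Things that resemble listed ones, but are neither listed nor needed, are in the scene too. There is more than one size of the jar_red; the one meant has the size given above.

How it is judged:
By the outcome, as a careful person would: the job done as asked, in the order asked, and still so for the second after the job is handed in, with the robot touching nothing.
It also fails if it takes over 99 s, if anything falls off the work surface, if the arm or the gripper's body presses on something with over 40 N, if the wrist force passes 120 N, or if a joint passes its speed limit or range.

ROBOT

A 6-joint arm with a two-finger parallel gripper is mounted at the origin on the work surface. World frame = base frame: x ahead of the robot, y to its left, z up, the work surface at z = 0. Lengths are in m, angles in rad, forces in N, time in s.
With the tool pointing down it reaches from about 0.3 to 0.875 m from the base axis. Payload 6.4 kg.
Tool frame: the origin (TCP) lies where the fingers leave the gripper's body, on its centre line; the fingertips stand 73 mm ahead of it and the grasp point (between the pads) lies 54 mm ahead of it; z points along the fingers, y is the line along which they close (so a half turn about z gives the same grasp; the last joint's range is limited). The gripper opens to 85 mm and grips with 20 to 120 N. Pads are 22 mm wide; open, the fingers measure 114 mm over their backs; the gripper's body (76 mm by 85 mm) begins 54 mm behind the grasp point. The pads swing forward as they close: fully open they stand 13 mm farther back than shut.
Start: joints at [1.133, 0.181, 1.607, -0, 1.354, -0.206], TCP at [0.132, 0.56, 0.304] pointing down, gripper open.
Joint ranges: [-2.99, 2.99], [-0.89, 2.07], [0.3, 2.58], [-1.14, 4.28], [0, 2.63], [-3.12, 3.12]. Speed limits (rad/s): [2.57, 2.57, 3.01, 3.14, 3.14, 3.14].

INTERFACE

Orientations are given as a unit quaternion [w, x, y, z].
In Python, from bench import ctrl gives the robot as it stands.
- The arm moves only by the tool carry_out, never from a script. Its argument "steps" is one flat list of numbers, 7 for each row, row after row: the shift along the tool's x, y, z in m, then the turn, a rotation vector about the tool's x, y, z in rad, then the opening, from 0 (shut) to 1 (fully open). In form: [dx, dy, dz, wx, wy, wz, claw, dx, dy, dz, wx, wy, wz, claw, ...]. A call has 1 to 20 rows; each row is the pose to reach, as a shift and turn from the pose commanded when the call began, along the tool's axes at that moment; what a row does not reach only later rows make up. A row lasts 1/10 s, in which the tool goes at most 50 mm and 8.59 degrees, less where a joint would pass 70% of its speed; a pose out of reach is approached as far as the arm can. A call with a gripper value outside its range is refused whole. The fingers move at their own pace and stop on an object; the grip force is fixed at half the most. Time passes only in rows, so rows that repeat a pose let the fingers close. It gives the time, the measured TCP pose, the force, the opening and the grip force at its end, in the units of the state.
- ctrl.get_obs(): the state, without advancing time (a new reading comes with each control period).
- ctrl.camera(name): name is "side" or "top" or "wrist"; returns the picture (420x560x3 uint8, red, green, blue); there is no depth.
- ctrl.camera_params(name): a dict with "vertical_fov" (degrees; the focal length in pixels is half the picture's height over the tangent of half this angle, whatever the lens; pixels are square), "cx", "cy" (the principal point, pixels), "cam_to_world" (4x4, takes a point from camera to world coordinates); the wrist camera has in their place "hand_eye" (4x4, takes a point from camera to tool coordinates, whose origin is the TCP and whose axes are the flange's). Camera axes: x right, y down, z forward; pixel columns grow to the right and rows downward; lengths in m; the calibration is good to about 2 mm. A picture is of the moment at which its call begins: read the wrist's pose just before it. camera_params takes no time and is no camera call.
- ctrl.hand_in(): hands the job in; it is judged then, once.
The state is a dict: "time_s": time; "q": joint angles; "dq": joint speeds; "joint_efforts": joint torques, N m; "eef_pos": TCP position; "eef_rot": TCP orientation; "wrist_force": force on the tool from outside, world axes, zero at the start; "torque": the same for the moment, N m; "opening": opening from 0.0 (shut) to 1.0 (fully open); "grasp_force": force on a finger pad.
Only numpy, scipy, OpenCV 4.12 (cv2) and the standard library are available. Lean on these libraries where they do the work, as an engineer would, in place of code of your own. Each camera call takes 0.05 s, during which the arm holds its last target. There are 200 camera calls.

## Working session

There is one attempt and no reset: what is moved stays moved. The work goes in short steps, Python scripts to look and compute and a tool call to move; the robot and the scene stay as the last step left them, time stands still between calls to the robot, and variables do not carry over. Pictures are saved under pics/ and viewed, at most 14 in all, crops included, and the job is handed in when it is done.

Besides the shell and the picture viewer there is one more tool, called after "Emit:" by a JSON object that holds its "name" and its "arguments". carry_out: Moves the arm, as the interface text tells. Its arguments: {"type":"object","properties":{"steps":{"type":"array"}},"required":["steps"]}

```bash
ls; mkdir -p pics
python3 - <<'E'
from bench import ctrl
import cv2,numpy as np
o=ctrl.get_obs();print({k:np.round(o[k],3) for k in('time_s','eef_pos','eef_rot','opening','wrist_force')})
for n in('top','side','wrist'):
    im=ctrl.camera(n);cv2.imwrite(f'pics/{n}0.png',im[:,:,::-1])
    p=ctrl.camera_params(n);print(n,{k:np.round(v,4).tolist() for k,v in p.items()})
E
```

```text
pics
{'time_s': np.float64(0.0), 'eef_pos': array([0.132, 0.559, 0.303]), 'eef_rot': array([-0.   ,  0.116,  0.993, -0.001]), 'opening': np.float64(1.0), 'wrist_force': array([-1.055,  0.892, -0.025])}
top {'vertical_fov': 54.4267, 'cx': 284.4617, 'cy': 205.9327, 'cam_to_world': [[0.0143, -0.9906, 0.1357, 0.4509], [-0.9999, -0.0151, -0.005, 0.0098], [0.007, -0.1356, -0.9907, 0.8609], [0.0, 0.0, 0.0, 1.0]]}
side {'vertical_fov': 50.2162, 'cx': 290.8652, 'cy': 204.8416, 'cam_to_world': [[0.9673, -0.1834, 0.1751, 0.3776], [-0.2532, -0.6642, 0.7034, -0.718], [-0.0127, -0.7247, -0.6889, 0.7722], [0.0, 0.0, 0.0, 1.0]]}
wrist {'vertical_fov': 65.8012, 'cx': 279.2676, 'cy': 204.6611, 'hand_eye': [[-0.0001, -0.9646, -0.2638, 0.0665], [1.0, -0.0003, 0.0008, 0.0006], [-0.0009, -0.2638, 0.9646, -0.0698], [0.0, 0.0, 0.0, 1.0]]}
```

View pics/top0.png

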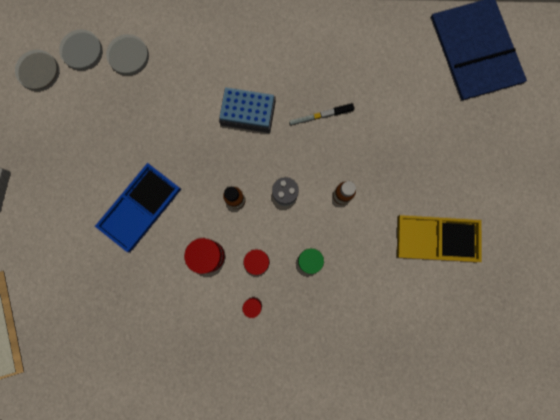

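View pics/side0.png

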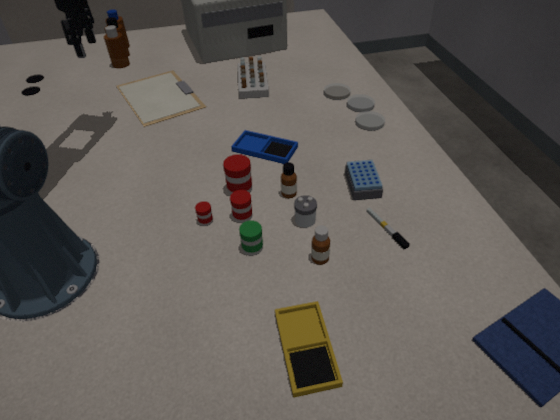

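The top view shows the white cap at about (348,188), the black cap (232,194), the cell (286,191), green jar (311,261), blue tray (138,207) and yellow tray (440,239). There are three red-capped candidates: (204,256) large, (256,262) medium and (252,308) small. The medium one matches the green jar's size, so it should be the 50 mm cap. I'll measure it and check in a crop.

```bash
cat > h.py <<'E'
from bench import ctrl
import cv2,numpy as np
from scipy.spatial.transform import Rotation as R
def cam(n):
    p=ctrl.camera_params(n); f=210/np.tan(np.radians(p['vertical_fov']/2))
    if n=='wrist':
        o=ctrl.get_obs();T=np.eye(4);q=o['eef_rot'];T[:3,:3]=R.from_quat([q[1],q[2],q[3],q[0]]).as_matrix();T[:3,3]=o['eef_pos'];T=T@np.array(p['hand_eye'])
    else:T=np.array(p['cam_to_world'])
    return f,p['cx'],p['cy'],T
def ray(c,uv,z):
    f,cx,cy,T=c; uv=np.atleast_2d(np.array(uv,float))
    d=np.c_[(uv[:,0]-cx)/f,(uv[:,1]-cy)/f,np.ones(len(uv))]@T[:3,:3].T
    return T[:3,3]+d*((z-T[2,3])/d[:,2])[:,None]
def blobs(mask,amin=60):
    cs,_=cv2.findContours(mask.astype(np.uint8),cv2.RETR_EXTERNAL,cv2.CHAIN_APPROX_NONE)
    return [c for c in cs if cv2.contourArea(c)>amin]
def go(xyz,yaw):
    """shift (tool axes) and wz to reach TCP xyz with finger line at angle yaw (deg, mod 180), tool down"""
    o=ctrl.get_obs();q=o['eef_rot'];M=R.from_quat([q[1],q[2],q[3],q[0]]).as_matrix()
    d=M.T@(np.array(xyz)-o['eef_pos']); y=np.degrees(np.arctan2(M[1,1],M[0,1]))
    a=(yaw-y+90)%180-90
    print('shift',np.round(d,4),'wz',round(-np.radians(a),3),'now yaw',round(y,1),'pos',np.round(o['eef_pos'],4),'q6',round(o['q'][5],2),'t',o['time_s'],'open',round(o['opening'],3),'tilt',np.round(M[:2,2],4))
E
cat > m.py <<'E'
from h import *
im=cv2.imread('pics/top0.png');hsv=cv2.cvtColor(im,cv2.COLOR_BGR2HSV);H,S,V=cv2.split(hsv);c=cam('top')
def circ(name,m,z):
    for k in blobs(m):
        (u,v),(a,b),_=cv2.fitEllipse(k);w=ray(c,[[u,v],[u+(a+b)/4,v]],z)
        print(name,round(u),round(v),'xy',w[0,:2].round(4),'dia',round(2*np.linalg.norm(w[1]-w[0])*1e3,1))
circ('red',((H<8)|(H>172))&(S>180)&(V>70),.065)
circ('green',(H>45)&(H<85)&(S>100),.065)
b=np.zeros_like(H);b[160:225,210:370]=1
circ('black',(V<28)&(b>0),.092)
circ('grey',(S<60)&(V<125)&(V>40)&(b>0),.058)
circ('white',(S<70)&(V>150)&(b>0),.092)
for n,m in(('blue',(H>105)&(H<130)&(S>200)&(V>70)),('yellow',(H>18)&(H<32)&(S>200)&(V>90))):
    k=max(blobs(m),key=cv2.contourArea);w=ray(c,k[:,0],.018)[:,:2]
    r=cv2.minAreaRect((w*1e3).astype(np.float32));bx=cv2.boxPoints(r)
    pd=np.zeros_like(H);cv2.fillPoly(pd,[cv2.convexHull(k)],1);pd=cv2.erode(pd,np.ones((5,5)))
    pk=max(blobs((pd>0)&(V<40)),key=cv2.contourArea).mean(0)[0];pw=ray(c,pk,.008)[0,:2]*1e3
    d=pw-r[0];e=[bx[1]-bx[0],bx[2]-bx[1]];e=max(e,key=np.linalg.norm);e/=np.linalg.norm(e);e*=np.sign(e@d)
    print(n,r,'pad',pk,pw,'yaw',np.degrees(np.arctan2(e[1],e[0])),'padpocket',np.array(r[0])+41*e,'bare',np.array(r[0])-41*e)
cr=im[150:330,180:380];cv2.imwrite('pics/crop0.png',cv2.resize(cr,None,fx=3.3,fy=3.3,interpolation=cv2.INTER_CUBIC))
E
python3 m.py
```

```text
red 252 307 xy [0.3643 0.0654] dia 33.2
red 256 262 xy [0.4502 0.0593] dia 45.8
red 202 256 xy [0.4608 0.1636] dia 65.7
green 310 261 xy [ 0.4536 -0.046 ] dia 47.2
black 231 194 xy [0.5773 0.1075] dia 25.0
grey 284 191 xy [0.5914 0.0064] dia 72.0
grey 342 179 xy [ 0.6172 -0.1097] dia 93.5
grey 267 167 xy [0.6394 0.0428] dia 43.3
grey 231 183 xy [0.6048 0.1127] dia 93.9
blue ((559.7174682617188, 310.5517578125), (85.93402099609375, 164.34373474121094), 53.38362503051758) pad [151.27083333 191.61458333] [593.97424001 287.31203863] yaw -36.616375 padpocket [592.62599564 286.09712791] bare [526.80894089 335.00638771]
yellow ((503.5515441894531, -315.84564208984375), (168.1320037841797, 84.64385223388672), 87.5791244506836) pad [458.3442623  239.39344262] [ 502.68911616 -359.10925123] yaw -92.42085 padpocket [ 501.81972587 -356.80905151] bare [ 505.28336251 -274.88223267]
```

View pics/crop0.png

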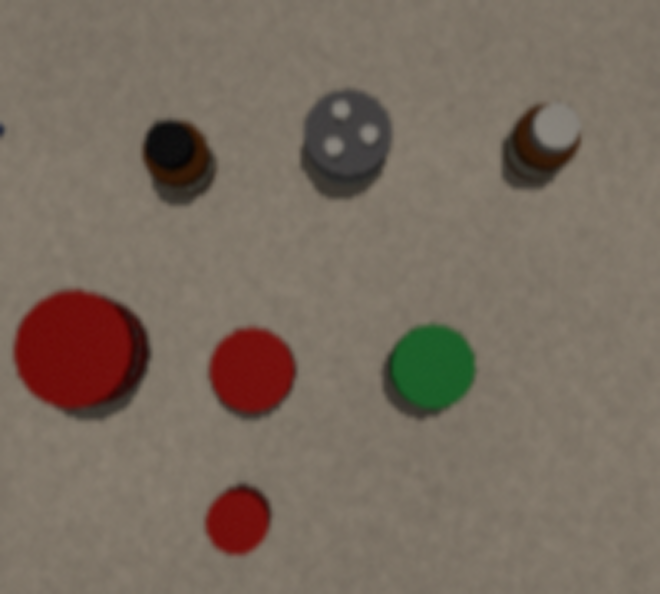

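In the crop, the medium red cap at (256,262) measures 46 mm. The green cap measures 47 mm, the large red 66 mm and the small one 33 mm, so the medium jar is jar_red. The crop puts the white cap at (348.5,188.5), the cell lid at (285.5,191) and the black cap at (231,194).

Run:
```python
from h import *
c=cam('top');print(ray(c,[348.5,188.5],.092),ray(c,[285.5,190.9],.058),ray(c,[231.2,193.9],.092))
p=ray(c,[348.5,188.5],.092)[0];go([p[0],p[1],.22],53.4)
```

```text
[[ 0.59177385 -0.11619392  0.092     ]] [[0.59118087 0.00405284 0.058     ]] [[0.57782954 0.10771855 0.092     ]]
shift [-0.6028 -0.5517  0.0837] wz 0.407 now yaw 76.7 pos [0.1319 0.5593 0.3032] q6 -0.21 t 0.15 open 1.004 tilt [-0.0006 -0.0013]
```

Emit:
{"name": "carry_out", "arguments": {"steps": [-0.603,-0.552,0.084,0,0,0.407,1,-0.603,-0.552,0.084,0,0,0.407,1,-0.603,-0.552,0.084,0,0,0.407,1,-0.603,-0.552,0.084,0,0,0.407,1,-0.603,-0.552,0.084,0,0,0.407,1,-0.603,-0.552,0.084,0,0,0.407,1,-0.603,-0.552,0.084,0,0,0.407,1,-0.603,-0.552,0.084,0,0,0.407,1,-0.603,-0.552,0.084,0,0,0.407,1,-0.603,-0.552,0.084,0,0,0.407,1,-0.603,-0.552,0.084,0,0,0.407,1,-0.603,-0.552,0.084,0,0,0.407,1,-0.603,-0.552,0.084,0,0,0.407,1,-0.603,-0.552,0.084,0,0,0.407,1,-0.603,-0.552,0.084,0,0,0.407,1,-0.603,-0.552,0.084,0,0,0.407,1,-0.603,-0.552,0.084,0,0,0.407,1,-0.603,-0.552,0.084,0,0,0.407,1,-0.603,-0.552,0.084,0,0,0.407,1,-0.603,-0.552,0.084,0,0,0.407,1]}}

```text
time_s: 2.15
eef_pos: [0.5915, -0.115, 0.2196]
eef_rot: [-0.001, 0.314, 0.95, 0.0]
wrist_force: [-0.4, 0.8, -0.6]
opening: 1.001
grasp_force: 0.0
```

Run:
```python
from h import *
go([.592,-.116,.098],53.4)
c=cam('wrist');im=ctrl.camera('wrist');cv2.imwrite('pics/w1.png',im[:,:,::-1])
f,cx,cy,T=c;p=np.linalg.inv(T)@np.array([.592,-.116,.092,1]);print(p[0]/p[2]*f+cx,p[1]/p[2]*f+cy)
```

```text
shift [-0.0011 -0.0005  0.1216] wz 0.001 now yaw 53.4 pos [ 0.5915 -0.115   0.2196] q6 -1.32 t 2.15 open 1.001 tilt [-0.0009  0.0006]
277.2748410122748 225.59971259291748
```

View pics/w1.png

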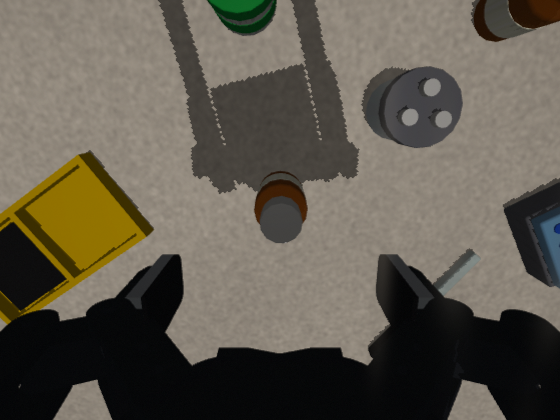

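The wrist view shows the white cap at (281,219), against a predicted (277,226). That is a few mm off, so I'll use the wrist value.

Run:
```python
from h import *
p=ray(cam('wrist'),[281,219.5],.092)[0];print(p);go([p[0],p[1],.098],53.4)
```

```text
[ 0.59030013 -0.11150961  0.092     ]
shift [0.0029 0.0019 0.1219] wz 0.001 now yaw 53.5 pos [ 0.5916 -0.1148  0.2199] q6 -1.32 t 2.2 open 1.001 tilt [-0.0006  0.0004]
```

Emit:
{"name": "carry_out", "arguments": {"steps": [0.002,0.001,0.04,0,0,0,1,0.002,0.001,0.08,0,0,0,1,0.002,0.001,0.11,0,0,0,1,0.002,0.001,0.122,0,0,0,1,0.002,0.001,0.122,0,0,0,1,0.002,0.001,0.122,0,0,0,0.3,0.002,0.001,0.122,0,0,0,0.3,0.002,0.001,0.122,0,0,0,0.3,0.002,0.001,0.122,0,0,0,0.3,0.002,0.001,0.122,0,0,0,0.3,0.002,0.001,0.122,0,0,0,0.3,0.002,0.001,0.122,0,0,0,0.3]}}

```text
time_s: 3.4
eef_pos: [0.5924, -0.1146, 0.1]
eef_rot: [0.002, 0.314, 0.949, -0.0]
wrist_force: [-0.3, 0.9, 6.2]
opening: 0.452
grasp_force: 60.6
```

Emit:
{"name": "carry_out", "arguments": {"steps": [0,0,-0.03,0,0,0,0.3,0,0,-0.07,0,0,0,0.3,0,0,-0.12,0,0,0,0.3,0,0,-0.14,0,0,0,0.3,0,0,-0.14,0,0,0,0.3]}}

```text
time_s: 3.9
eef_pos: [0.5933, -0.115, 0.2433]
eef_rot: [0.005, 0.314, 0.949, -0.0]
wrist_force: [0.5, 0.3, -1.6]
opening: 0.451
grasp_force: 60.7
```

Run:
```python
from h import *
print(ctrl.get_obs()['grasp_force'],ctrl.get_obs()['wrist_force']);go([.593,.2865,.235],53.4)
```

```text
60.739419255405664 [ 0.53796432  0.31298454 -1.61713516]
shift [0.2397 0.3221 0.0068] wz 0.0 now yaw 53.4 pos [ 0.5933 -0.115   0.2433] q6 -1.32 t 3.9 open 0.451 tilt [ 0.0087 -0.0035]
```

Emit:
{"name": "carry_out", "arguments": {"steps": [0.02,0.027,0,0,0,0,0.3,0.044,0.06,0,0,0,0,0.3,0.068,0.092,0,0,0,0,0.3,0.092,0.124,0,0,0,0,0.3,0.117,0.157,0,0,0,0,0.3,0.141,0.19,0,0,0,0,0.3,0.165,0.222,0,0,0,0,0.3,0.19,0.255,0,0,0,0,0.3,0.21,0.283,0.003,0,0,0,0.3,0.228,0.306,0.006,0,0,0,0.3,0.24,0.322,0.007,0,0,0,0.3,0.24,0.322,0.007,0,0,0,0.3,0.24,0.322,0.007,0,0,0,0.3]}}

```text
time_s: 5.2
eef_pos: [0.5896, 0.2873, 0.2292]
eef_rot: [-0.001, 0.314, 0.95, -0.001]
wrist_force: [-0.2, -0.4, -0.9]
opening: 0.452
grasp_force: 60.8
```

Run:
```python
from h import *
go([.593,.2865,.12],53.4)
c=cam('wrist');im=ctrl.camera('wrist')[:,:,::-1].copy()
f,cx,cy,T=c
yaw=np.radians(-36.6);e=np.array([np.cos(yaw),np.sin(yaw)]);n=np.array([-e[1],e[0]]);o=np.array([.5597,.311])
for a,b in((85,44),(85,-44),(-85,-44),(-85,44),(3,44),(3,-44)):
    P=np.r_[o+e*a/1e3+n*b/1e3,.018,1];p=np.linalg.inv(T)@P;cv2.circle(im,(int(p[0]/p[2]*f+cx),int(p[1]/p[2]*f+cy)),4,(0,255,0),1)
cv2.imwrite('pics/w2.png',im)
```

```text
shift [-0.0033  0.0016  0.1092] wz 0.001 now yaw 53.5 pos [0.5896 0.2873 0.2292] q6 -0.66 t 5.2 open 0.452 tilt [-0.0024 -0.0011]
```

View pics/w2.png

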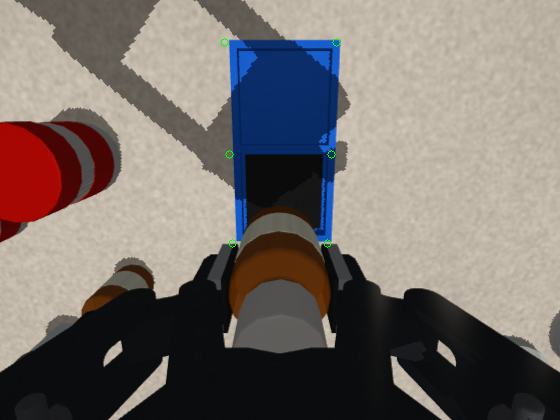

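The tray sits about 5 px right of the projected corners (green circles), roughly 3–4 mm in tool y. I'll split the difference, since the margin is 18 mm.

Emit:
{"name": "carry_out", "arguments": {"steps": [-0.003,0.0035,0.03,0,0,0,0.3,-0.003,0.0035,0.06,0,0,0,0.3,-0.003,0.0035,0.09,0,0,0,0.3,-0.003,0.0035,0.107,0,0,0,0.3,-0.003,0.0035,0.112,0,0,0,0.3,-0.003,0.0035,0.115,0,0,0,0.3,-0.003,0.0035,0.117,0,0,0,0.3,-0.003,0.0035,0.117,0,0,0,0.3,-0.003,0.0035,0.117,0,0,0,0.3]}}

```text
time_s: 6.15
eef_pos: [0.5956, 0.2887, 0.1152]
eef_rot: [0.001, 0.314, 0.949, 0.001]
wrist_force: [1.1, -0.0, -1.9]
opening: 0.451
grasp_force: 60.8
```

Emit:
{"name": "carry_out", "arguments": {"steps": [0,0,0.001,0,0,0,0.3,0,0,0.003,0,0,0,0.3,0,0,0.0045,0,0,0,0.3,0,0,0.0055,0,0,0,0.3,0,0,0.006,0,0,0,0.3,0,0,0.006,0,0,0,0.3]}}

```text
time_s: 6.75
eef_pos: [0.5948, 0.2885, 0.1077]
eef_rot: [-0.0, 0.314, 0.949, -0.0]
wrist_force: [-1.0, 0.2, -0.5]
opening: 0.453
grasp_force: 60.8
```

Emit:
{"name": "carry_out", "arguments": {"steps": [0,0,0.0005,0,0,0,0.3,0,0,0.001,0,0,0,0.3,0,0,0.001,0,0,0,0.3,0,0,0.001,0,0,0,0.3]}}

```text
time_s: 7.15
eef_pos: [0.5949, 0.2885, 0.1069]
eef_rot: [-0.0, 0.314, 0.949, -0.0]
wrist_force: [-0.6, -0.3, -0.9]
opening: 0.45
grasp_force: 60.8
```

Emit:
{"name": "carry_out", "arguments": {"steps": [0,0,0.0005,0,0,0,0.3,0,0,0.001,0,0,0,0.3,0,0,0.001,0,0,0,0.3,0,0,0.0015,0,0,0,0.3,0,0,0.0015,0,0,0,0.3]}}

```text
time_s: 7.65
eef_pos: [0.595, 0.2886, 0.1061]
eef_rot: [0.0, 0.314, 0.949, 0.0]
wrist_force: [-2.6, -0.2, 5.3]
opening: 0.453
grasp_force: 61.4
```

Emit:
{"name": "carry_out", "arguments": {"steps": [0,0,0,0,0,0,0.55,0,0,0,0,0,0,0.7,0,0,0,0,0,0,0.8,0,0,0,0,0,0,0.8,0,0,0,0,0,0,0.8,0,0,-0.03,0,0,0,0.8,0,0,-0.07,0,0,0,0.8,0,0,-0.11,0,0,0,0.8,0,0,-0.12,0,0,0,1,0,0,-0.12,0,0,0,1]}}

```text
time_s: 8.65
eef_pos: [0.5962, 0.2889, 0.2283]
eef_rot: [0.002, 0.314, 0.949, 0.001]
wrist_force: [-0.4, -0.0, 0.9]
opening: 0.998
grasp_force: 0.0
```

Run:
```python
from h import *
go([.591,.004,.225],53.4)
im=ctrl.camera('top');cv2.imwrite('pics/top1.png',im[:,:,::-1])
```

```text
shift [-0.1657 -0.2319  0.0028] wz 0.0 now yaw 53.4 pos [0.5962 0.2889 0.2283] q6 -0.66 t 8.65 open 0.998 tilt [0.0051 0.0014]
```

Emit:
{"name": "carry_out", "arguments": {"steps": [-0.166,-0.232,0.003,0,0,0,1,-0.166,-0.232,0.003,0,0,0,1,-0.166,-0.232,0.003,0,0,0,1,-0.166,-0.232,0.003,0,0,0,1,-0.166,-0.232,0.003,0,0,0,1,-0.166,-0.232,0.003,0,0,0,1,-0.166,-0.232,0.003,0,0,0,1,-0.166,-0.232,0.003,0,0,0,1,-0.166,-0.232,0.003,0,0,0,1]}}

```text
time_s: 9.6
eef_pos: [0.5892, 0.0043, 0.2209]
eef_rot: [-0.001, 0.314, 0.95, 0.0]
wrist_force: [-0.5, 0.2, 0.0]
opening: 1.001
grasp_force: 0.0
```

Run:
```python
from h import *
c=cam('wrist');im=ctrl.camera('wrist')[:,:,::-1].copy();top=ctrl.camera('top')[:,:,::-1]
go([.591,.004,.105],53.4)
f,cx,cy,T=c;p=np.linalg.inv(T)@np.array([.591,.004,.058,1]);u,v=p[0]/p[2]*f+cx,p[1]/p[2]*f+cy
print(u,v);cv2.circle(im,(int(u),int(v)),3,(0,255,0),1)
cv2.imwrite('pics/w3.png',np.vstack([im[:260],cv2.resize(top[150:260,80:220],(560,440))[:330]]))
```

```text
shift [-0.0018  0.0003  0.1166] wz 0.002 now yaw 53.5 pos [0.5895 0.0048 0.2216] q6 -1.13 t 9.7 open 1.001 tilt [-0.0013  0.0005]
279.4037195412917 211.38706488713512
```

View pics/w3.png

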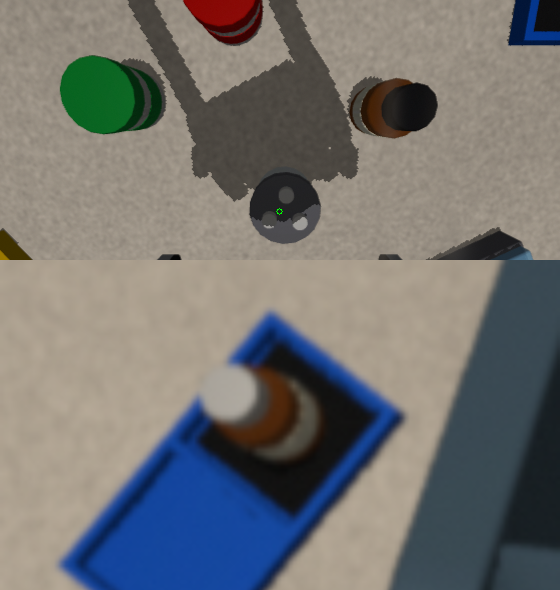

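The white bottle stands in the pad pocket. The cell lid is at (285,208), against a predicted (279,211).

Emit:
{"name": "carry_out", "arguments": {"steps": [0,0.002,0.04,0,0,0,1,0,0.002,0.08,0,0,0,1,0,0.002,0.108,0,0,0,1,0,0.002,0.117,0,0,0,1,0,0.002,0.117,0,0,0,1,0,0.002,0.117,0,0,0,0.5,0,0.002,0.117,0,0,0,0.5,0,0.002,0.117,0,0,0,0.5,0,0.002,0.117,0,0,0,0.5,0,0.002,0.117,0,0,0,0.5,0,0.002,0.117,0,0,0,0.5]}}

```text
time_s: 10.8
eef_pos: [0.5928, 0.0048, 0.108]
eef_rot: [0.002, 0.314, 0.949, 0.0]
wrist_force: [0.5, 0.9, 6.9]
opening: 0.607
grasp_force: 62.7
```

Emit:
{"name": "carry_out", "arguments": {"steps": [0,0,-0.03,0,0,0,0.5,0,0,-0.07,0,0,0,0.5,0,0,-0.11,0,0,0,0.5,0,0,-0.13,0,0,0,0.5,0,0,-0.13,0,0,0,0.5]}}

```text
time_s: 11.3
eef_pos: [0.5933, 0.0044, 0.2406]
eef_rot: [0.005, 0.314, 0.949, 0.001]
wrist_force: [-0.1, 0.5, -1.0]
opening: 0.608
grasp_force: 63.1
```

Run:
```python
from h import *
go([.529,.3374,.235],53.4)
```

```text
shift [0.2502 0.229  0.0044] wz 0.0 now yaw 53.4 pos [0.5933 0.0044 0.2406] q6 -1.12 t 11.3 open 0.608 tilt [ 0.009  -0.0018]
```

Emit:
{"name": "carry_out", "arguments": {"steps": [0.022,0.02,0,0,0,0,0.5,0.052,0.048,0,0,0,0,0.5,0.085,0.078,0,0,0,0,0.5,0.118,0.108,0,0,0,0,0.5,0.151,0.138,0,0,0,0,0.5,0.184,0.168,0,0,0,0,0.5,0.215,0.197,0,0,0,0,0.5,0.238,0.218,0.002,0,0,0,0.5,0.25,0.229,0.004,0,0,0,0.5,0.25,0.229,0.004,0,0,0,0.5,0.25,0.229,0.004,0,0,0,0.5,0.25,0.229,0.004,0,0,0,0.5]}}

```text
time_s: 12.5
eef_pos: [0.5274, 0.3364, 0.2311]
eef_rot: [-0.0, 0.315, 0.949, -0.0]
wrist_force: [0.4, 0.1, -1.0]
opening: 0.61
grasp_force: 63.1
```

Run:
```python
from h import *
go([.529,.3374,.122],53.4)
```

```text
shift [-0.0007  0.0019  0.1091] wz -0.001 now yaw 53.3 pos [0.5274 0.3364 0.2311] q6 -0.55 t 12.5 open 0.61 tilt [-0.0004 -0.0007]
```

Emit:
{"name": "carry_out", "arguments": {"steps": [0,0.002,0.03,0,0,0,0.5,0,0.002,0.065,0,0,0,0.5,0,0.002,0.09,0,0,0,0.5,0,0.002,0.106,0,0,0,0.5,0,0.002,0.112,0,0,0,0.5,0,0.002,0.115,0,0,0,0.5,0,0.002,0.117,0,0,0,0.5,0,0.002,0.117,0,0,0,0.5,0,0.002,0.117,0,0,0,0.5]}}

```text
time_s: 13.4
eef_pos: [0.5287, 0.3397, 0.1155]
eef_rot: [0.001, 0.314, 0.949, 0.001]
wrist_force: [-0.1, 0.6, -0.9]
opening: 0.609
grasp_force: 63.1
```

Emit:
{"name": "carry_out", "arguments": {"steps": [0,0,0.0005,0,0,0,0.5,0,0,0.001,0,0,0,0.5,0,0,0.0015,0,0,0,0.5,0,0,0.002,0,0,0,0.5,0,0,0.002,0,0,0,0.5,0,0,0.002,0,0,0,0.5]}}

```text
time_s: 14.0
eef_pos: [0.5283, 0.3397, 0.114]
eef_rot: [0.0, 0.314, 0.949, 0.0]
wrist_force: [-3.6, -1.8, 9.4]
opening: 0.611
grasp_force: 64.1
```

Emit:
{"name": "carry_out", "arguments": {"steps": [0,0,0,0,0,0,0.7,0,0,0,0,0,0,0.8,0,0,0,0,0,0,0.9,0,0,0,0,0,0,0.9,0,0,0,0,0,0,0.9,0,0,-0.03,0,0,0,0.9,0,0,-0.07,0,0,0,0.9,0,0,-0.11,0,0,0,0.9,0,0,-0.115,0,0,0,1,0,0,-0.115,0,0,0,1]}}

```text
time_s: 15.0
eef_pos: [0.529, 0.3398, 0.2294]
eef_rot: [0.002, 0.314, 0.949, 0.001]
wrist_force: [0.4, -0.6, -1.0]
opening: 0.996
grasp_force: 0.0
```

Run:
```python
from h import *
go([.578,.108,.225],-2.4)
```

```text
shift [-0.1775 -0.1569  0.0043] wz 0.974 now yaw 53.4 pos [0.529  0.3398 0.2294] q6 -0.55 t 15.0 open 0.996 tilt [0.0037 0.0015]
```

Emit:
{"name": "carry_out", "arguments": {"steps": [-0.178,-0.157,0.004,0,0,0.974,1,-0.178,-0.157,0.004,0,0,0.974,1,-0.178,-0.157,0.004,0,0,0.974,1,-0.178,-0.157,0.004,0,0,0.974,1,-0.178,-0.157,0.004,0,0,0.974,1,-0.178,-0.157,0.004,0,0,0.974,1,-0.178,-0.157,0.004,0,0,0.974,1,-0.178,-0.157,0.004,0,0,0.974,1,-0.178,-0.157,0.004,0,0,0.974,1,-0.178,-0.157,0.004,0,0,0.974,1]}}

```text
time_s: 16.0
eef_pos: [0.577, 0.1076, 0.2226]
eef_rot: [-0.0, 0.721, 0.693, -0.0]
wrist_force: [-0.4, -0.1, 0.2]
opening: 1.001
grasp_force: 0.0
```

Run:
```python
from h import *
c=cam('wrist');im=ctrl.camera('wrist')[:,:,::-1].copy();top=ctrl.camera('top')[:,:,::-1]
go([.578,.108,.098],-2.4)
f,cx,cy,T=c;p=np.linalg.inv(T)@np.array([.578,.108,.092,1]);u,v=p[0]/p[2]*f+cx,p[1]/p[2]*f+cy
print(u,v);cv2.circle(im,(int(u),int(v)),3,(0,255,0),1)
cv2.imwrite('pics/w4.png',np.vstack([im[:260],cv2.resize(top[150:260,80:220],(560,440))[:330]]))
```

```text
shift [0.0005 0.0009 0.125 ] wz 0.001 now yaw -2.3 pos [0.5772 0.1076 0.223 ] q6 0.02 t 16.1 open 1.004 tilt [-0.0006 -0.    ]
280.5318483002331 222.7157590875164
```

View pics/w4.png

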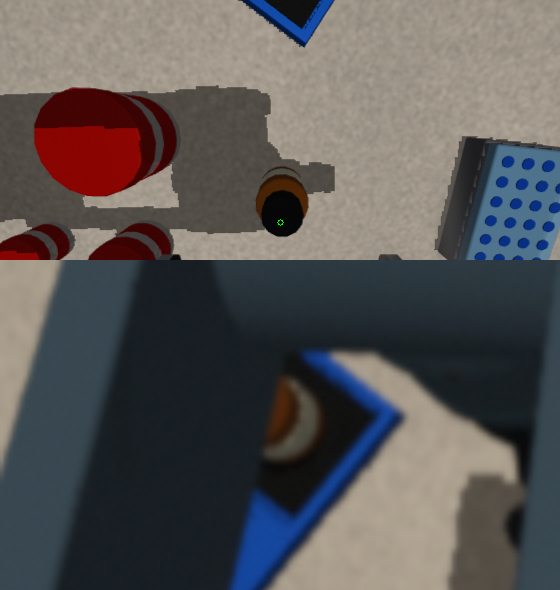

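The black cap is at (281.5,213), against a predicted (280.5,223). The arm hides the blue tray from the top camera here, so I'll check the cell later.

Emit:
{"name": "carry_out", "arguments": {"steps": [0.003,0.001,0.04,0,0,0,1,0.003,0.001,0.08,0,0,0,1,0.003,0.001,0.112,0,0,0,1,0.003,0.001,0.124,0,0,0,1,0.003,0.001,0.125,0,0,0,1,0.003,0.001,0.125,0,0,0,0.3,0.003,0.001,0.125,0,0,0,0.3,0.003,0.001,0.125,0,0,0,0.3,0.003,0.001,0.125,0,0,0,0.3,0.003,0.001,0.125,0,0,0,0.3,0.003,0.001,0.125,0,0,0,0.3,0.003,0.001,0.125,0,0,0,0.3]}}

```text
time_s: 17.3
eef_pos: [0.5796, 0.1102, 0.1004]
eef_rot: [0.001, 0.722, 0.692, 0.001]
wrist_force: [-1.9, 0.6, 5.8]
opening: 0.449
grasp_force: 60.3
```

Emit:
{"name": "carry_out", "arguments": {"steps": [0,0,-0.03,0,0,0,0.3,0,0,-0.07,0,0,0,0.3,0,0,-0.12,0,0,0,0.3,0,0,-0.14,0,0,0,0.3,0,0,-0.14,0,0,0,0.3]}}

```text
time_s: 17.8
eef_pos: [0.5809, 0.1102, 0.2438]
eef_rot: [0.003, 0.722, 0.692, 0.003]
wrist_force: [0.6, 0.1, -1.4]
opening: 0.451
grasp_force: 60.7
```

Run:
```python
from h import *
go([.502,-.3575,.235],-2.4)
```

```text
shift [-0.4706 -0.0593  0.0081] wz 0.0 now yaw -2.4 pos [0.5809 0.1102 0.2438] q6 0.03 t 17.8 open 0.451 tilt [ 0.0095 -0.0001]
```

Emit:
{"name": "carry_out", "arguments": {"steps": [-0.02,-0.003,0,0,0,0,0.3,-0.055,-0.007,0,0,0,0,0.3,-0.095,-0.012,0,0,0,0,0.3,-0.135,-0.017,0,0,0,0,0.3,-0.175,-0.022,0,0,0,0,0.3,-0.215,-0.027,0,0,0,0,0.3,-0.255,-0.032,0,0,0,0,0.3,-0.295,-0.037,0,0,0,0,0.3,-0.335,-0.042,0,0,0,0,0.3,-0.375,-0.047,0,0,0,0,0.3,-0.415,-0.052,0.003,0,0,0,0.3,-0.45,-0.057,0.006,0,0,0,0.3,-0.471,-0.059,0.008,0,0,0,0.3,-0.471,-0.059,0.008,0,0,0,0.3,-0.471,-0.059,0.008,0,0,0,0.3]}}

```text
time_s: 19.3
eef_pos: [0.4995, -0.3572, 0.2293]
eef_rot: [-0.001, 0.722, 0.692, 0.0]
wrist_force: [0.1, -0.1, -1.6]
opening: 0.45
grasp_force: 60.6
```

Run:
```python
from h import *
c=cam('wrist');im=ctrl.camera('wrist')[:,:,::-1].copy();top=ctrl.camera('top')[:,:,::-1]
go([.502,-.3575,.115],-2.4)
f,cx,cy,T=c
yaw=np.radians(-92.4);e=np.array([np.cos(yaw),np.sin(yaw)]);n=np.array([-e[1],e[0]]);o=np.array([.5035,-.3158])
for a,b in((85,44),(85,-44),(-85,-44),(-85,44),(3,44),(3,-44)):
    P=np.r_[o+e*a/1e3+n*b/1e3,.018,1];p=np.linalg.inv(T)@P;cv2.circle(im,(int(p[0]/p[2]*f+cx),int(p[1]/p[2]*f+cy)),4,(0,255,0),1)
cv2.imwrite('pics/w5.png',np.vstack([im[:280],cv2.resize(top[150:260,80:220],(560,440))[:310]]))
```

```text
shift [-0.0011  0.0021  0.1149] wz 0.001 now yaw -2.3 pos [ 0.5    -0.3564  0.2299] q6 -0.77 t 19.4 open 0.447 tilt [-0.0006  0.0012]
```

View pics/w5.png

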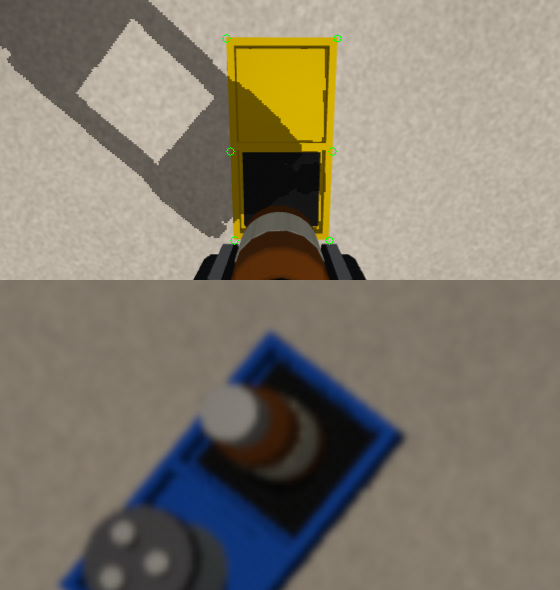

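The yellow tray matches the projected corners. In the blue tray the cell and bottle both stand upright in their pockets.

Emit:
{"name": "carry_out", "arguments": {"steps": [-0.001,0.002,0.03,0,0,0,0.3,-0.001,0.002,0.06,0,0,0,0.3,-0.001,0.002,0.09,0,0,0,0.3,-0.001,0.002,0.107,0,0,0,0.3,-0.001,0.002,0.114,0,0,0,0.3,-0.001,0.002,0.118,0,0,0,0.3,-0.001,0.002,0.121,0,0,0,0.3,-0.001,0.002,0.123,0,0,0,0.3,-0.001,0.002,0.124,0,0,0,0.3,-0.001,0.002,0.124,0,0,0,0.3]}}

```text
time_s: 20.4
eef_pos: [0.5019, -0.3593, 0.1069]
eef_rot: [0.0, 0.722, 0.692, -0.0]
wrist_force: [0.0, -1.0, -1.4]
opening: 0.453
grasp_force: 60.6
```

Emit:
{"name": "carry_out", "arguments": {"steps": [0,0,0.0005,0,0,0,0.3,0,0,0.001,0,0,0,0.3,0,0,0.001,0,0,0,0.3,0,0,0.0015,0,0,0,0.3,0,0,0.0015,0,0,0,0.3]}}

```text
time_s: 20.9
eef_pos: [0.502, -0.3594, 0.1065]
eef_rot: [0.0, 0.722, 0.692, -0.0]
wrist_force: [-3.3, 2.6, 9.1]
opening: 0.449
grasp_force: 61.8
```

Contact at 9 N. I'll release and retreat.

Emit:
{"name": "carry_out", "arguments": {"steps": [0,0,0,0,0,0,0.55,0,0,0,0,0,0,0.7,0,0,0,0,0,0,0.8,0,0,0,0,0,0,0.8,0,0,0,0,0,0,0.8,0,0,-0.03,0,0,0,0.8,0,0,-0.07,0,0,0,0.8,0,0,-0.11,0,0,0,0.8,0,0,-0.12,0,0,0,1,0,0,-0.12,0,0,0,1]}}

```text
time_s: 21.9
eef_pos: [0.5027, -0.3599, 0.2275]
eef_rot: [0.002, 0.722, 0.692, -0.0]
wrist_force: [0.2, -0.4, -1.0]
opening: 0.993
grasp_force: 0.0
```

Run:
```python
from h import *
go([.450,.0593,.225],-2.4)
```

```text
shift [ 0.4166 -0.0702  0.0008] wz -0.0 now yaw -2.4 pos [ 0.5027 -0.3599  0.2275] q6 -0.77 t 21.9 open 0.993 tilt [ 0.0034 -0.0036]
```

Emit:
{"name": "carry_out", "arguments": {"steps": [0.417,-0.07,0,0,0,0,1,0.417,-0.07,0,0,0,0,1,0.417,-0.07,0,0,0,0,1,0.417,-0.07,0,0,0,0,1,0.417,-0.07,0,0,0,0,1,0.417,-0.07,0,0,0,0,1,0.417,-0.07,0,0,0,0,1,0.417,-0.07,0,0,0,0,1,0.417,-0.07,0,0,0,0,1,0.417,-0.07,0,0,0,0,1,0.417,-0.07,0,0,0,0,1,0.417,-0.07,0,0,0,0,1]}}

```text
time_s: 23.1
eef_pos: [0.4492, 0.0597, 0.2241]
eef_rot: [-0.0, 0.722, 0.692, -0.001]
wrist_force: [0.6, 0.3, -0.4]
opening: 1.001
grasp_force: 0.0
```

Run:
```python
from h import *
c=cam('wrist');im=ctrl.camera('wrist')[:,:,::-1].copy();top=ctrl.camera('top')[:,:,::-1]
go([.450,.0593,.107],-2.4)
f,cx,cy,T=c;p=np.linalg.inv(T)@np.array([.450,.0593,.065,1]);u,v=p[0]/p[2]*f+cx,p[1]/p[2]*f+cy
print(u,v);cv2.circle(im,(int(u),int(v)),3,(0,255,0),1)
cv2.imwrite('pics/w6.png',np.vstack([im[:300],cv2.resize(top[190:285,370:510],(560,380))[:300]]))
```

```text
shift [-0.      0.0006  0.1175] wz -0.002 now yaw -2.5 pos [0.4494 0.0594 0.2245] q6 -0.09 t 23.2 open 0.998 tilt [-0.0007 -0.0001]
280.1790172817933 211.45855571079517
```

View pics/w6.png

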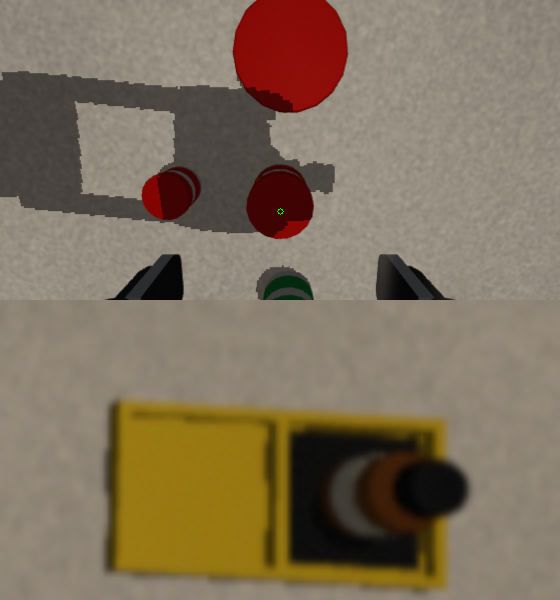

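The black bottle stands in the yellow tray's pad pocket. The target jar's cap is at (280,206) with the small red jar at (168,195), so it is the medium one and the fingers are clear.

Emit:
{"name": "carry_out", "arguments": {"steps": [0.002,0.001,0.04,0,0,0,1,0.002,0.001,0.08,0,0,0,1,0.002,0.001,0.106,0,0,0,1,0.002,0.001,0.117,0,0,0,1,0.002,0.001,0.117,0,0,0,1,0.002,0.001,0.117,0,0,0,0.45,0.002,0.001,0.117,0,0,0,0.45,0.002,0.001,0.117,0,0,0,0.45,0.002,0.001,0.117,0,0,0,0.45,0.002,0.001,0.117,0,0,0,0.45,0.002,0.001,0.117,0,0,0,0.45]}}

```text
time_s: 24.3
eef_pos: [0.4515, 0.0624, 0.1096]
eef_rot: [0.001, 0.722, 0.692, 0.001]
wrist_force: [-2.4, 0.3, 6.9]
opening: 0.563
grasp_force: 60.5
```

Emit:
{"name": "carry_out", "arguments": {"steps": [0,0,-0.03,0,0,0,0.45,0,0,-0.07,0,0,0,0.45,0,0,-0.11,0,0,0,0.45,0,0,-0.13,0,0,0,0.45,0,0,-0.13,0,0,0,0.45]}}

```text
time_s: 24.8
eef_pos: [0.4526, 0.0624, 0.2422]
eef_rot: [0.003, 0.722, 0.692, 0.003]
wrist_force: [0.6, -0.1, -1.4]
opening: 0.567
grasp_force: 62.3
```

Run:
```python
from h import *
go([.5055,-.276,.235],-2.4)
```

```text
shift [-0.3359  0.0669  0.008 ] wz 0.0 now yaw -2.4 pos [0.4526 0.0624 0.2422] q6 -0.08 t 24.8 open 0.567 tilt [ 0.0088 -0.0011]
```

Emit:
{"name": "carry_out", "arguments": {"steps": [-0.02,0.004,0,0,0,0,0.45,-0.055,0.011,0,0,0,0,0.45,-0.095,0.019,0,0,0,0,0.45,-0.135,0.027,0,0,0,0,0.45,-0.175,0.035,0,0,0,0,0.45,-0.215,0.043,0,0,0,0,0.45,-0.255,0.051,0,0,0,0,0.45,-0.29,0.058,0.003,0,0,0,0.45,-0.32,0.064,0.006,0,0,0,0.45,-0.336,0.067,0.008,0,0,0,0.45,-0.336,0.067,0.008,0,0,0,0.45,-0.336,0.067,0.008,0,0,0,0.45]}}

```text
time_s: 26.0
eef_pos: [0.5028, -0.275, 0.2289]
eef_rot: [-0.001, 0.722, 0.692, 0.0]
wrist_force: [-1.5, 0.3, -1.0]
opening: 0.573
grasp_force: 62.3
```

Run:
```python
from h import *
go([.5055,-.276,.1165],-2.4)
```

```text
shift [-0.0011  0.0029  0.1124] wz -0.0 now yaw -2.4 pos [ 0.5028 -0.275   0.2289] q6 -0.67 t 26.0 open 0.573 tilt [-0.0014  0.0018]
```

Emit:
{"name": "carry_out", "arguments": {"steps": [-0.001,0.002,0.03,0,0,0,0.45,-0.001,0.002,0.065,0,0,0,0.45,-0.001,0.002,0.09,0,0,0,0.45,-0.001,0.002,0.106,0,0,0,0.45,-0.001,0.002,0.111,0,0,0,0.45,-0.001,0.002,0.114,0,0,0,0.45,-0.001,0.002,0.115,0,0,0,0.45,-0.001,0.002,0.115,0,0,0,0.45]}}

```text
time_s: 26.8
eef_pos: [0.5058, -0.2775, 0.1161]
eef_rot: [0.001, 0.722, 0.692, 0.0]
wrist_force: [0.4, -0.1, -1.6]
opening: 0.563
grasp_force: 62.3
```

Emit:
{"name": "carry_out", "arguments": {"steps": [0,0,0.0005,0,0,0,0.45,0,0,0.001,0,0,0,0.45,0,0,0.0015,0,0,0,0.45,0,0,0.0015,0,0,0,0.45]}}

```text
time_s: 27.2
eef_pos: [0.5059, -0.278, 0.1157]
eef_rot: [0.001, 0.722, 0.692, -0.0]
wrist_force: [-3.3, 2.3, 11.4]
opening: 0.567
grasp_force: 63.4
```

Contact at about 11 N. I'll release, retreat to a clear pose and check.

Emit:
{"name": "carry_out", "arguments": {"steps": [0,0,0,0,0,0,0.65,0,0,0,0,0,0,0.75,0,0,0,0,0,0,0.85,0,0,0,0,0,0,0.85,0,0,0,0,0,0,0.85,0,0,-0.03,0,0,0,0.85,0,0,-0.07,0,0,0,0.85,0,0,-0.11,0,0,0,0.85,0,0,-0.15,0,0,0,1,0.05,0.05,-0.17,0,0,0,1,0.1,0.09,-0.17,0,0,0,1,0.15,0.13,-0.17,0,0,0,1,0.18,0.17,-0.17,0,0,0,1,0.18,0.17,-0.17,0,0,0,1,0.18,0.17,-0.17,0,0,0,1]}}

```text
time_s: 28.7
eef_pos: [0.6856, -0.0993, 0.2824]
eef_rot: [-0.0, 0.72, 0.694, 0.001]
wrist_force: [-0.5, 0.1, -0.8]
opening: 0.999
grasp_force: 0.0
```

Run:
```python
from h import *
a=ctrl.camera('side')[:,:,::-1];b=ctrl.camera('top')[:,:,::-1]
cv2.imwrite('pics/end.png',np.vstack([np.hstack([cv2.resize(a[110:240,200:400],(400,260)),cv2.resize(a[280:410,220:420],(400,260))]),cv2.resize(b[70:330,80:500],(800,340))[:,:]]))
```

```text
(no output)
```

View pics/end.png

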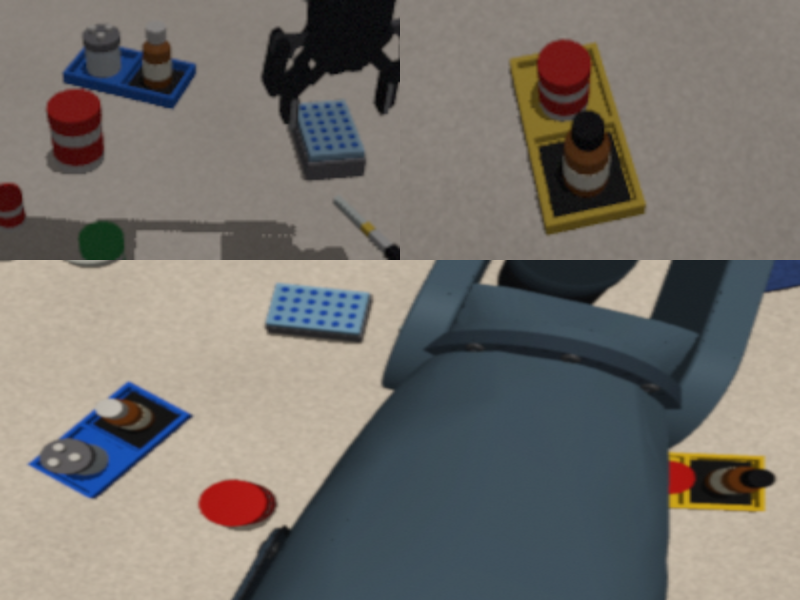

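All four items stand upright in their pockets, and the tip box, electrode and green jar are undisturbed. I'm handing in.

```bash
python3 -c "
from bench import ctrl
print(ctrl.hand_in())"
```

```text
the job is handed in; nothing more can be done
None
```

I made up both kits with every piece upright in its pocket, left the green-capped jar, tip box and electrode in place, and handed the job in at about 29 s; the hand-in call returned no verdict.

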